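# Air the charging cabinet: move its door stay from the slot to the middle hole

## Task

The charging cabinet needs airing: lift the door stay on its roof off the pin, draw the door open with it, and drop the middle one of the stay's three round holes over the pin, so that the stay lies flat again and holds the door ajar. Feel for the pin gently instead of forcing the stay down on it or dragging it against it; let go of the stay, and leave everything else on the cabinet and the bench where it is.

Things in the scene. Friction and masses are not known exactly. Their poses are not given: they have to be found in the camera images.
- cabinet: Fixed grey steel charging cabinet, 280 deep (x) x 360 wide (y) x 170 high. Origin: centre of its underside; x points from its front (door side, towards the robot) to its back, y to its left, z up. Flat roof at z = 170. The stay's pin stands on a plate (80 x 22) screwed to the roof through slots, so its place along x differs from day to day.
- cab_door (a joint): Opening angle of the cabinet's door, 0 = shut (as it starts), opening towards the robot, at most 1.0 rad. Side-hung on an upright hinge at cabinet x = -149, y = 180; the hinge is a little stiff, so the door stays where it is left. With the middle hole on the pin it stands at about 0.31 to 0.40.
- pin_seat (a point): Middle of the pin's adjustment range (cabinet x = -77, y = -20), at the height of the stay's underside, 179 above the bench. The pin itself may stand up to 9 nearer the front or back (cabinet x) than this point, not sideways; this is not measured. Pin: upright, 8 thick, edge barely broken, top 9.5 above this point, on a collar 15 across that the stay rests on.
- stay: Door stay: flat steel bar 227 x 18 x 5 thick, about 130 g, level over the roof. Origin: its pivot, at the underside; x along the bar to its tail, z up. The pivot is on the door's top edge, 200 from the door's hinge axis; the bar swivels and lifts freely there. At x = 72: slot 30 x 9.6 (over the pin at the start); at 112, 142, 172: round holes, 9.6 across; at 202: knob.
- stay_lift (a joint): Angle by which the stay's tail is lifted about its pivot: 0 = lying level on the pin's collar (as it starts), positive = tail up, at most 0.8 rad. At the start it must lift by 0.11 to 0.16 to clear the pin; with the middle hole's surroundings resting on top of the pin it reads about 0.07.
- knob (a point): Centre of the black ball knob, 20 in diameter, on top of the stay's tail (stay x = 202), 30 above the bar's underside and 39 above the roof, on a stem 8 thick. Take the stay by this ball: the bar can turn and tilt in the grip.
- hole_middle (a point): Centre of the middle round hole (9.6 in diameter) at the bar's underside, stay x = 142, 60 from the knob's axis. It may be off the pin's axis by about 0.8 at most to drop over it.
- rover: Bystander to be left alone: small tracked robot, 170 x 105 x 85 high; origin at its underside centre.
- meter: Bystander to be left alone: red hand multimeter lying flat, 155 x 76 x 36 thick; origin at its underside centre.
- relays: Bystander to be left alone: blue relay board, 72 x 52 x 20 high; origin at its underside centre.
- motor: Bystander to be left alone: geared motor lying on its side, 74 long, 37 across; origin at its underside centre.
- pack: Bystander to be left alone: battery pack, 105 x 34 x 26; origin at its underside centre.
- driver: Bystander to be left alone: screwdriver, 170 long, lying on the cabinet's roof near its right (-y) edge; origin at its underside, near its middle.
- reel: Bystander to be left alone: wire reel (black flanges, copper core), 54 across, 36 high, standing on the cabinet's roof left (+y) of the stay; origin at its underside centre.

How it is judged:
By the outcome, as a careful person would: the job done as asked, in the order asked, and still so for the second after the job is handed in, with the robot touching nothing.
It also fails if it takes over 58 s, if anything falls off the work surface, if the arm or the gripper's body presses on something with over 40 N, if the wrist force passes 120 N, or if a joint passes its speed limit or range.

## Robot

A 6-joint arm with a two-finger parallel gripper is mounted at the origin on the work surface. World frame = base frame: x ahead of the robot, y to its left, z up, the work surface at z = 0. Lengths are in mm, angles in degrees, forces in N, time in s.
With the tool pointing down it reaches from about 350 to 850 mm from the base axis. Payload 8.1 kg.
Tool frame: the origin (TCP) lies between the finger pads; the fingertips stand ahead of it and the grasp point (between the pads) lies 2 mm behind it (nose_length is the z of the fingertips in the tool frame, in mm); z points along the fingers, y is the direction in which the jaws open and shut (so a half turn about z gives the same grasp; the last joint's range is limited). The gripper opens to 85 mm and grips with 20 to 120 N. Pads are 22 mm wide; open, the fingers measure 114 mm over their backs; the gripper's body (76 mm by 85 mm) begins 54 mm behind the grasp point. The pads swing forward as they close: fully open they stand 13 mm farther back than shut.
Start: joints at [59.737, 7.471, 85.268, -0, 87.261, -4.893], TCP at [257.063, 542.148, 248.292] pointing down, gripper open.
Joint ranges: [-169.43, 169.43], [-51.17, 129.36], [1.28, 143.12], [-76.62, 256.62], [0, 156.53], [-152.29, 152.29]. Speed limits (degrees/s): [136.94, 136.94, 159.86, 180, 180, 180].

## Interface

Orientations are given as [roll, pitch, yaw] about the fixed x, y, z axes, in that order (R = Rz(yaw) Ry(pitch) Rx(roll)).
In Python, from bench import * gives the robot as it stands.
- The arm moves only by the tool jog_arm, never from a script. Its argument "plan" is a list of rows, each a list of 3 entries, a list of its own where there are three numbers: the turn, a rotation vector about the tool's x, y, z in degrees, then the shift along the tool's x, y, z in m, then the gripper's target within -1 to 1 (fully open at 1, half-way at 0, shut at -1). A call has 1 to 12 rows; each row is the pose to reach, as a shift and turn from the pose commanded when the call began, along the tool's axes at that moment; what a row does not reach only later rows make up. A row lasts 1/8 s, in which the tool goes at most 62.5 mm and 10.7 degrees, less where a joint would pass 70% of its speed; a pose out of reach is approached as far as the arm can. A call with a gripper value outside its range is refused whole. The fingers move at their own pace and stop on an object; "force" is the grip in N (left out, the last holds). Time passes only in rows, so rows that repeat a pose let the fingers close. It gives the time, the measured TCP pose, the force and the opening at its end, in the units of the state.
- sense(): the state, without advancing time (a new reading comes with each control period).
- snapshot(name): name is "scene" or "top"; returns (picture, depth): 420x560x3 uint8, blue, green, red; 420x560 float32, mm along the optical axis (not along the pixel's ray), 0 where there is no reading.
- camera_info(name): a dict with "fov_y" (degrees; the focal length in pixels is half the picture's height over the tangent of half this angle, whatever the lens; pixels are square), "cx", "cy" (the principal point, pixels), "origin" and "orientation" of the camera in the world. Camera axes: x right, y down, z forward; pixel columns grow to the right and rows downward; lengths in mm; the calibration is good to about 2 mm. A picture is of the moment at which its call begins. camera_info takes no time and is no camera call.
- hand_in(): hands the job in, once; it reports no verdict.
The state is a dict: "time": time; "joint_pos": joint angles; "qd": joint speeds; "joint_efforts": joint torques, N m; "tool_pos": TCP position; "tcp_rot": TCP orientation; "ft_force": force on the tool from outside, world axes, zero at the start; "wrist_torque": the same for the moment, N m; "finger_gap": finger opening in mm.
Only numpy, scipy, OpenCV 4.12 (cv2) and the standard library are available. Lean on these libraries where they do the work, as an engineer would, in place of code of your own. Each camera call takes 0.05 s, during which the arm holds its last target.

## Working session

There is one attempt and no reset: what is moved stays moved. The work goes in short steps, Python scripts to look and compute and a tool call to move; the robot and the scene stay as the last step left them, time stands still between calls to the robot, and variables do not carry over. Pictures are saved under pics/ and viewed, and the job is handed in when it is done.

Besides the shell and the picture viewer there is one more tool, called after "Emit:" as name(argument=value, ...), one argument or row to a line, values as JSON. jog_arm: Moves the arm, as the interface text tells. Its arguments: {"type":"object","properties":{"plan":{"type":"array","items":{"type":"array"}},"force":{"type":"number"}},"required":["plan"]}

```bash
ls; mkdir -p pics; python3 - <<'E'
from bench import *
import cv2,numpy as np
print(sense())
for n in("scene","top"):
    p,d=snapshot(n);cv2.imwrite(f"pics/{n}0.png",p);np.save(f"{n}0.npy",d);cv2.imwrite(f"{n}0.png",p);print(camera_info(n))
E
```

```text
pics
{'time': 0.0, 'joint_pos': array([ 5.97371661e+01,  7.51509243e+00,  8.53289064e+01, -1.05518808e-03,
        8.72614082e+01, -4.89268224e+00]), 'qd': array([ 0.03782838,  0.00060325,  0.04547146,  0.01064436,  0.06218917,
       -0.09822212]), 'joint_efforts': array([ 2.21401901e-04, -5.69422066e+01, -5.00542116e+01, -2.99050453e-04,
        1.52817601e-02, -1.21178263e-05]), 'tool_pos': array([256.8005543 , 541.6977845 , 247.24813814]), 'tcp_rot': array([-1.79894887e+02, -7.94007474e-03,  1.54629892e+02]), 'ft_force': array([-0.29317355, -0.07041037, -0.22552839]), 'wrist_torque': array([ 0.03296069, -0.02501294, -0.05600206]), 'finger_gap': 85.63378664414536}
{'fov_y': 52.04269217121487, 'cx': 282.4272772692621, 'cy': 209.22605070757965, 'origin': array([ 1093.02459992, -1048.21460885,   996.15182024]), 'orientation': array([-1.25830096e+02, -7.43395763e-02,  3.01555480e+01])}
{'fov_y': 44.48900823564371, 'cx': 275.1169676100441, 'cy': 207.07278740745608, 'origin': array([ 347.5666709 ,  -20.55079495, 1523.14818755]), 'orientation': array([-173.48476813,    0.31143308,  -88.53054188])}
```

View pics/scene0.png

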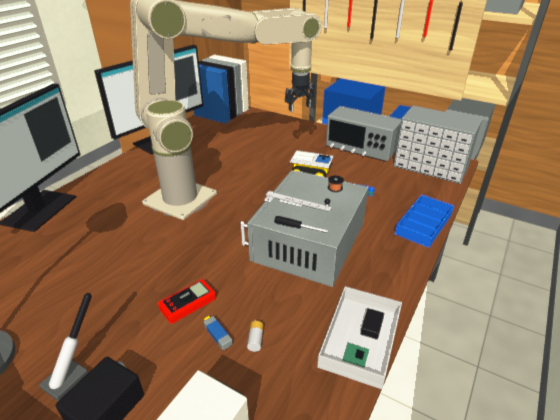

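View pics/top0.png

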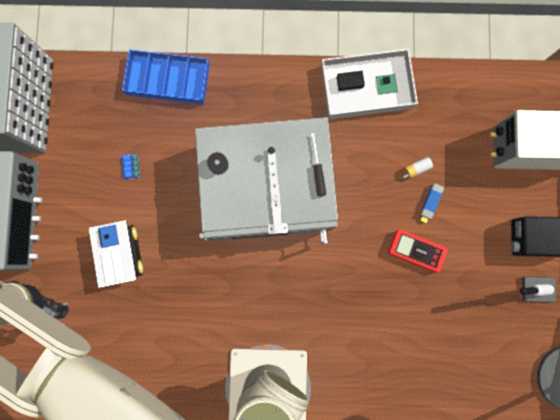

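```bash
cat > h.py <<'E'
import numpy as np,cv2
from bench import *
from scipy.spatial.transform import Rotation as R
def cam(n):
    c=camera_info(n);f=210/np.tan(np.radians(c['fov_y']/2))
    return c,f,R.from_euler('xyz',c['orientation'],degrees=True).as_matrix()
def ray(n,u,v,z):
    c,f,M=cam(n);d=M@np.array([(u-c['cx'])/f,(v-c['cy'])/f,1.]);o=c['origin'];return o+d*(z-o[2])/d[2]
def proj(n,p):
    c,f,M=cam(n);q=M.T@(np.asarray(p,float)-c['origin']);return q[0]/q[2]*f+c['cx'],q[1]/q[2]*f+c['cy']
def cloud(n,d):
    c,f,M=cam(n);v,u=np.mgrid[:420,:560];P=np.stack([(u-c['cx'])/f*d,(v-c['cy'])/f*d,d],-1)
    return P@M.T+c['origin']
E
python3 - <<'E'
from h import *
for n in("scene","top"):
    p=cv2.imread(f"{n}0.png")
    a=p[165:275,235:380] if n=="scene" else p[110:250,185:345]
    cv2.imwrite(f"pics/{n}0c.png",cv2.resize(a,None,fx=5 if n=="scene" else 4.2,fy=5 if n=="scene" else 4.2,interpolation=cv2.INTER_CUBIC))
    P=cloud(n,np.load(f"{n}0.npy"))
    # roof points
    m=(abs(P[...,2]-170)<5)&(P[...,0]>300)&(P[...,0]<850)&(abs(P[...,1])<400)
    m=cv2.morphologyEx(m.astype(np.uint8),cv2.MORPH_OPEN,np.ones((3,3)))
    k,l,s,_=cv2.connectedComponentsWithStats(m);i=1+np.argmax(s[1:,4]);q=P[l==i]
    print(n,np.median(q[:,2]),cv2.minAreaRect(q[:,:2].astype(np.float32)),len(q))
    mm=(abs(P[...,2])<3)
    print(np.median(P[...,2][abs(P[...,2])<15]))
    # knob etc
    h=(P[...,2]>195)&(P[...,2]<230)&(P[...,0]>350)&(P[...,0]<850)&(abs(P[...,1])<200)
    k,l,s,_=cv2.connectedComponentsWithStats(h.astype(np.uint8))
    for i in range(1,k):
        if s[i,4]>5: print(s[i],P[l==i].mean(0),P[l==i].max(0))
E
```

```text
scene 170.74660406701582 ((584.8446655273438, 16.825607299804688), (299.5255126953125, 369.2498779296875), 5.96484899520874) 4792
1.1221111406230193
[328 176  16  10 123] [616.21801804 140.51641241 205.7283397 ] [641.75383052 170.69028585 210.73027949]
[324 199   7   7  33] [650.01463423  -1.12571284 212.19323412] [657.68792772  11.06734029 219.77406543]
[275 216  20   7  44] [ 568.66070953 -130.47028485  196.69242113] [ 599.34840818 -119.81611383  200.25832897]
top 169.80406422917326 ((583.0448608398438, 17.250106811523438), (296.3061828613281, 360.0921325683594), 6.370535850524902) 10504
-0.002408234840231671
[268 147   8   8  49] [644.54532029   4.02930593 214.84664318] [654.24148513  12.86241166 224.14445874]
[207 153  21  20 333] [611.61314126 145.01323619 205.67804012] [637.10767668 171.12668062 212.95287063]
[317 165   4   3   7] [ 609.79184787 -120.29927893  196.14301588] [ 612.82635514 -116.4994232   197.28079661]
[317 169   8  22  66] [ 571.14193587 -125.41945242  197.13371425] [ 602.04690274 -116.81405543  201.92344532]
[319 192   6   3   9] [ 537.87417305 -128.97902122  196.7081585 ] [ 541.44839996 -122.93018255  200.15429613]
```

```bash
ls pics
```

```text
scene0.png
scene0c.png
top0.png
top0c.png
```

View pics/top0c.png

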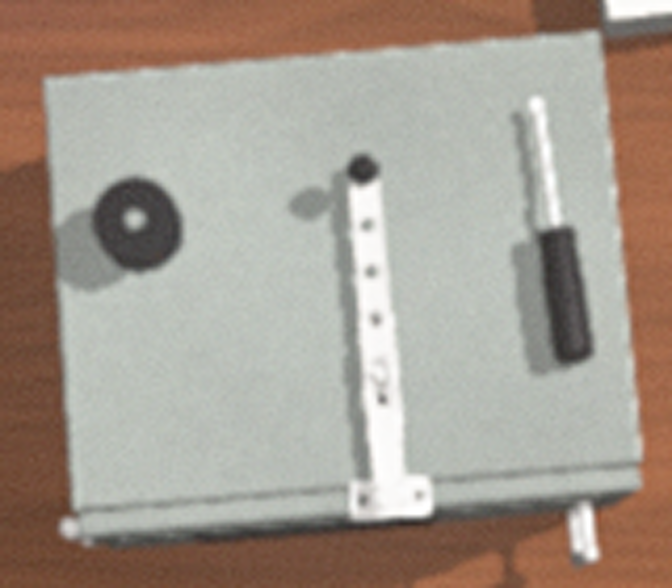

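View pics/scene0c.png

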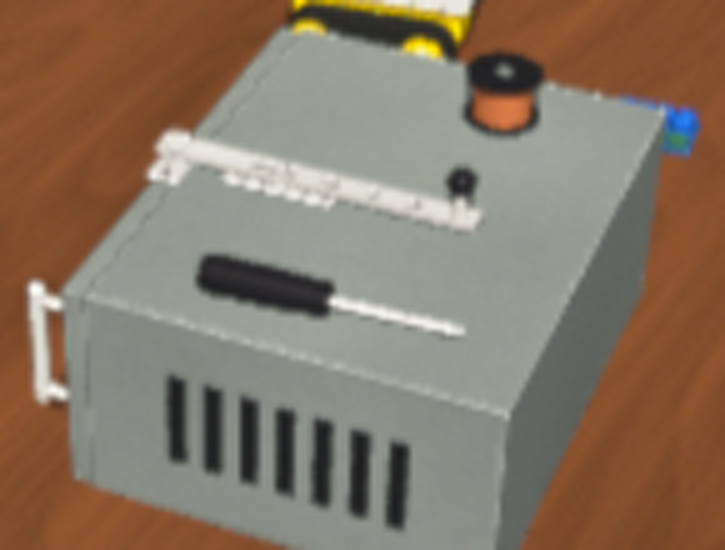

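```bash
python3 - <<'E'
from h import *
for n,k in(("scene",8),("top",12)):
    L=[snapshot(n) for _ in range(k)]
    p=np.mean([a.astype(np.float32) for a,_ in L],0);np.save(f"{n}A.npy",p)
    d=np.median([b for _,b in L],0);np.save(f"{n}Ad.npy",d)
    a,x0,y0,s=(p[190:225,255:340],255,190,9) if n=="scene" else (p[140:235,250:300],250,140,6)
    a=cv2.resize(a,None,fx=s,fy=s,interpolation=cv2.INTER_CUBIC)
    cv2.imwrite(f"pics/{n}A.png",np.clip(a,0,255))
print(sense()['time'])
E
```

```text
1.1[ WARN:0@10.455] global loadsave.cpp:1063 imwrite_ Unsupported depth image for selected encoder is fallbacked to CV_8U.
```

View pics/topA.png

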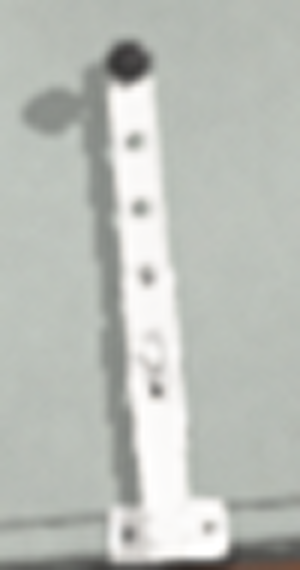

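View pics/sceneA.png

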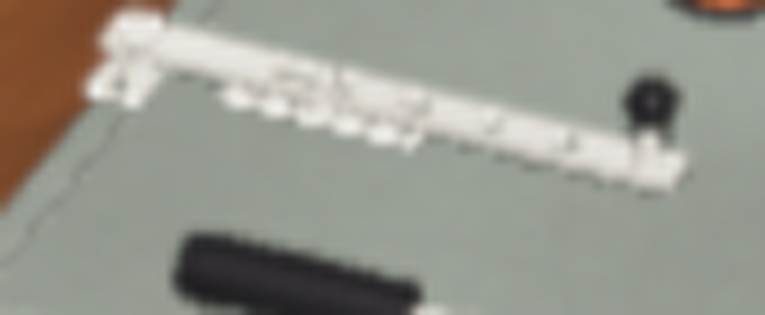

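```bash
python3 - <<'E'
from h import *
p=np.load("topA.npy");g=p.mean(2)
def cen(u,v,r,dark=True):
    u0,v0=int(round(u)),int(round(v));w=g[v0-r:v0+r+1,u0-r:u0+r+1]
    w=np.clip(np.percentile(w,70)-w-8,0,None);V,U=np.mgrid[v0-r:v0+r+1,u0-r:u0+r+1]
    return (w*U).sum()/w.sum(),(w*V).sum()/w.sum()
pts=[]
for y,x in((275,147),(207,140),(140,134)):
    u,v=cen(250+x/6-.4,140+y/6-.4,2);q=ray("top",u,v,183);pts.append(q);print(u,v,q)
# knob: dark threshold
m=(g<90);m[:140]=0;m[160:]=0;m[:,:262]=0;m[:,282:]=0
v,u=np.nonzero(m);print(u.mean(),v.mean(),len(u));k=ray("top",u.mean(),v.mean(),209+2);print("knob",k)
d=pts[2]-pts[0];print("len",np.linalg.norm(d)," yaw",np.degrees(np.arctan2(d[1],d[0])))
uu=d/np.linalg.norm(d);print("knob from hole172",(k-pts[2])@uu, "pivot",pts[1]-142*uu,"knob pred",pts[1]+60*uu)
# profile along bar
for s in np.arange(48,100,2):
    q=pts[1]+(s-142)*uu; q[2]=184
    x,y=proj("top",q); row=[cv2.remap(g.astype(np.float32),np.float32([[x+o]]),np.float32([[y]]),cv2.INTER_CUBIC)[0,0] for o in(-2,-1,0,1,2)]
    print(s,np.round(row).astype(int))
# roof edges from averaged image: corner pts
for c in ((46,78),(601,35),(640,465),(75,510)):
    print(ray("top",185+c[0]/4.2-.4,110+c[1]/4.2-.4,170))
E
```

```text
274.0172452133552 185.53192041381737 [557.52449233  -4.97394609 183.        ]
272.9258082154878 174.18184609001688 [587.8217039   -1.29982536 183.        ]
271.9449380201283 163.0700862457967 [617.63883134   2.08289262 183.        ]
270.5 150.0 26
knob [646.50481819   6.28558686 211.        ]
len 60.52712390021934  yaw 6.695324525231995
knob from hole172 29.159116459776854 pivot [446.79012021 -17.85556156 183.        ] knob pred [647.41251391   5.69555613 183.        ]
48 [252 250 249 249 250]
50 [251 251 250 249 250]
52 [251 251 250 249 249]
54 [251 248 246 245 247]
56 [247 230 223 232 242]
58 [244 191 168 206 238]
60 [242 165 131 187 235]
62 [239 173 148 194 233]
64 [237 191 181 213 235]
66 [235 206 198 221 236]
68 [232 206 195 212 234]
70 [226 199 187 202 231]
72 [216 206 209 209 229]
74 [214 222 234 224 230]
76 [223 238 247 234 233]
78 [239 245 247 234 234]
80 [244 242 241 227 232]
82 [241 230 225 219 233]
84 [239 225 214 217 235]
86 [243 231 220 224 240]
88 [248 242 234 235 243]
90 [250 248 245 244 246]
92 [250 249 248 248 248]
94 [250 248 248 248 248]
96 [250 248 247 248 248]
98 [250 248 247 247 248]
[711.0155281  211.21107307 170.        ]
[ 748.00627935 -145.17776741  170.        ]
[ 470.74344534 -173.59942143  170.        ]
[433.41776289 180.9372199  170.        ]
```

```bash
cat >> h.py <<'E'
def to_tool(rpy,dw):
    return R.from_euler('xyz',rpy,degrees=True).as_matrix().T@np.asarray(dw,float)
E
python3 - <<'E'
from h import *
import bench
print([ (k,getattr(bench,k)) for k in dir(bench) if not k.startswith('_')])
print(to_tool([180,0,154.63],np.array([647,5.9,290])-[257.063,542.148,248.292]))
E
```

```text
[('PlanningError', <class 'bench.PlanningError'>), ('camera_info', <function make.<locals>.<lambda> at 0x7fb2d3951440>), ('hand_in', <function connect.<locals>.done at 0x7fb2d3950540>), ('nose_length', 17.0), ('sense', <function make.<locals>.<lambda> at 0x7fb2d39513a0>), ('snapshot', <function make.<locals>.drawn_camera at 0x7fb2d3950ea0>)]
[-582.09332022 -317.45889187  -41.708     ]
```

Emit:
jog_arm(
  plan=[
    [[0, 0, 0], [-0.05, -0.03, -0.042], 1],
    [[0, 0, -10], [-0.11, -0.06, -0.042], 1],
    [[0, 0, -20], [-0.16, -0.09, -0.042], 1],
    [[0, 0, -31.4], [-0.22, -0.12, -0.042], 1],
    [[0, 0, -31.4], [-0.582, -0.3175, -0.042], 1],
    [[0, 0, -31.4], [-0.582, -0.3175, -0.042], 1],
    [[0, 0, -31.4], [-0.582, -0.3175, -0.042], 1],
    [[0, 0, -31.4], [-0.582, -0.3175, -0.042], 0.2],
    [[0, 0, -31.4], [-0.582, -0.3175, -0.042], 0],
    [[0, 0, -31.4], [-0.582, -0.3175, -0.042], 0],
    [[0, 0, -31.4], [-0.582, -0.3175, -0.042], 0],
    [[0, 0, -31.4], [-0.582, -0.3175, -0.042], 0],
  ],
  force=20,
)

```text
time: 2.6
tool_pos: [648.1, 1.6, 288.6]
tcp_rot: [-180.0, -0.1, -174.3]
ft_force: [-0.3, 1.1, 0.0]
finger_gap: 42.4
```

```bash
python3 - <<'E'
from h import *
p,d=snapshot("scene");s=sense()
print(s['tool_pos'],s['tcp_rot'],s['ft_force'])
cv2.imwrite("pics/s1.png",cv2.resize(p[120:250,230:390],None,fx=4.5,fy=4.5,interpolation=cv2.INTER_CUBIC))
p,d=snapshot("top");cv2.imwrite("pics/t1.png",p);s=sense();print(s['tool_pos'],s['qd'])
E
```

```text
[647.32539122   3.88257602 289.09690147] [ 1.79981491e+02 -9.68588692e-02 -1.74153173e+02] [ 0.01698102  0.54646307 -0.54213891]
[646.86289248   5.36568154 289.59949839] [ 1.98292681 -1.74900765  0.96181174  0.04616787  0.03284086  0.10383911]
```

View pics/s1.png

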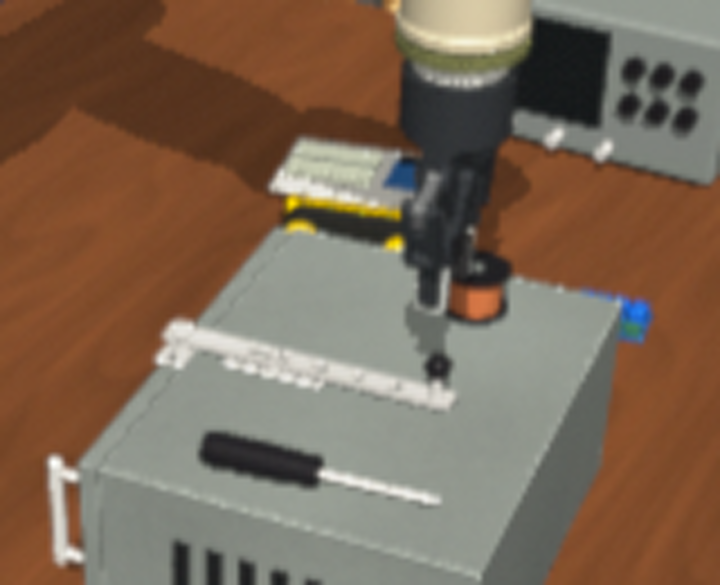

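View pics/t1.png

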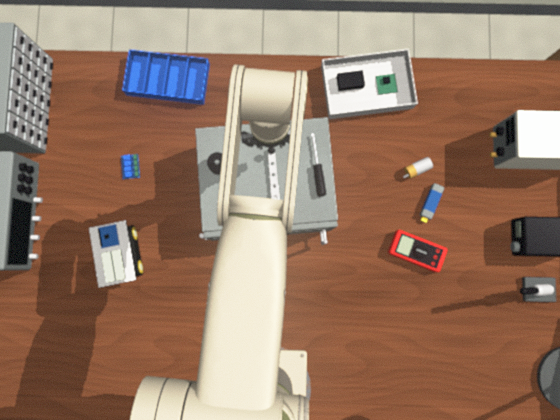

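Emit:
jog_arm(
  plan=[
    [[0, 0, 0], [0, 0, 0.04], 0],
    [[0, 0, 0], [0, 0, 0.065], 0],
    [[0, 0, 0], [0, 0, 0.078], 0],
    [[0, 0, 0], [0, 0, 0.082], 0],
    [[0, 0, 0], [0, 0, 0.082], 0],
    [[0, 0, 0], [0, 0, 0.082], 0],
    [[0, 0, 0], [0, 0, 0.082], 0],
    [[0, 0, 0], [0, 0, 0.082], 0],
  ],
)

```text
time: 3.7
tool_pos: [647.1, 5.8, 208.8]
tcp_rot: [-180.0, 0.0, -174.0]
ft_force: [0.1, -0.0, 0.3]
finger_gap: 42.6
```

```bash
python3 - <<'E'
from h import *
p,d=snapshot("scene");s=sense()
print(s['tool_pos'],s['tcp_rot'],s['ft_force'])
cv2.imwrite("pics/s2.png",cv2.resize(p[150:220,280:360],None,fx=8,fy=8,interpolation=cv2.INTER_CUBIC))
p,d=snapshot("top");cv2.imwrite("pics/t2.png",cv2.resize(p[110:210,230:310],None,fx=6,fy=6,interpolation=cv2.INTER_CUBIC))
E
```

```text
[647.03005878   5.80971863 208.55804919] [-1.79995530e+02  2.19678364e-02 -1.73979111e+02] [ 0.7627714  -1.09497755 -1.0225397 ]
```

View pics/s2.png

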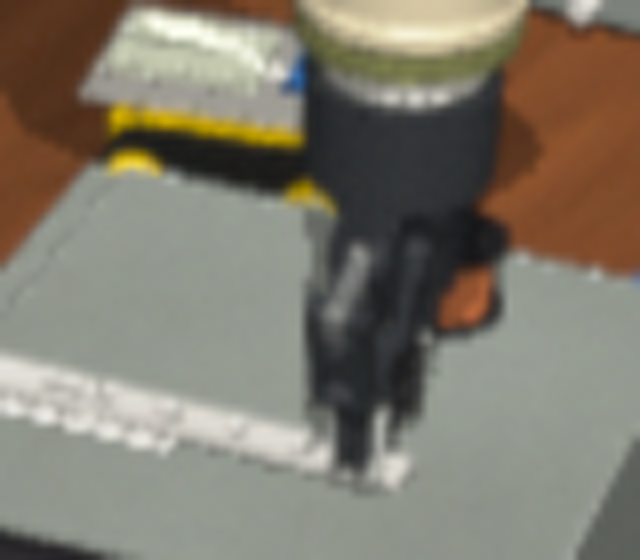

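View pics/t2.png

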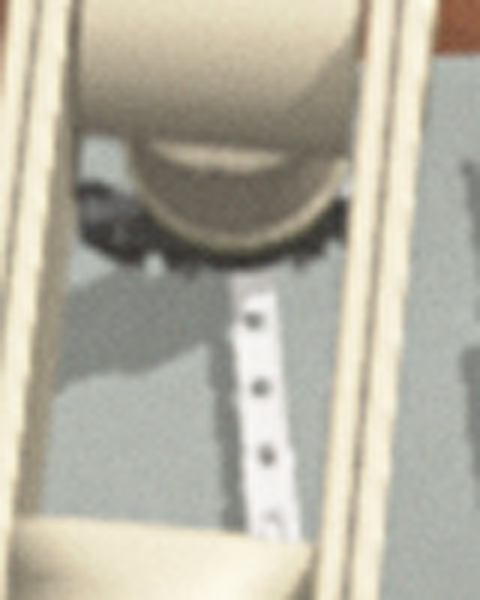

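Emit:
jog_arm(
  plan=[
    [[0, 0, 0], [0, 0, 0.001], -0.3],
    [[0, 0, 0], [0, 0, 0.001], -0.45],
    [[0, 0, 0], [0, 0, 0.001], -0.55],
    [[0, 0, 0], [0, 0, 0.001], -1],
    [[0, 0, 0], [0, 0, 0.001], -1],
    [[0, 0, 0], [0, 0, 0.001], -1],
  ],
  force=30,
)

```text
time: 4.55
tool_pos: [646.9, 5.8, 207.3]
tcp_rot: [-180.0, 0.0, -174.0]
ft_force: [-0.4, -0.6, -0.2]
finger_gap: 17.8
```

```bash
python3 - <<'E'
from h import *
L=[snapshot("top")[0].astype(np.float32) for _ in range(4)]
s=sense()
print(s['tool_pos'],s['tcp_rot'],s['ft_force'],s['finger_gap'])
p=np.mean(L,0);cv2.imwrite("pics/t3.png",np.uint8(np.clip(cv2.resize(p[110:210,230:310],None,fx=6,fy=6,interpolation=cv2.INTER_CUBIC),0,255)))
g=p.mean(2)
for u,v in((274.0,185.5),(272.9,174.2),(271.9,163.1)):
    u0,v0=round(u),round(v);r=2;w=g[v0-r:v0+r+1,u0-r:u0+r+1]
    w=np.clip(np.percentile(w,70)-w-8,0,None);V,U=np.mgrid[v0-r:v0+r+1,u0-r:u0+r+1]
    print((w*U).sum()/w.sum(),(w*V).sum()/w.sum())
E
```

```text
[646.90031147   5.83180735 207.30564087] [-1.79993639e+02  7.11146476e-04 -1.73971351e+02] [ 0.56481355 -0.94636502  0.3142528 ] 17.951963153486187
273.8566318698726 185.58811819559193
272.3682165588012 174.36245439661434
271.2870773144781 163.07596678481434
```

View pics/t3.png

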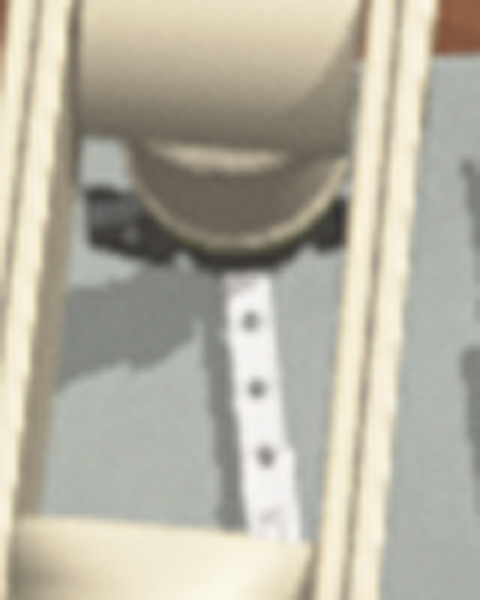

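Emit:
jog_arm(
  plan=[
    [[0, 0, 0], [0, -0.0015, 0], -1],
    [[0, 0, 0], [0, -0.0015, 0], -1],
    [[0, 0, 0], [0.0018, -0.0015, -0.01], -1],
    [[0, 0, 0], [0.004, -0.0015, -0.02], -1],
    [[0, 0, 0], [0.0067, -0.0015, -0.0298], -1],
    [[0, 0, 0], [0.01, -0.0015, -0.0395], -1],
    [[0, 0, 0], [0.01, -0.0015, -0.0395], -1],
    [[0, 0, 0], [0.01, -0.0015, -0.0395], -1],
    [[0, 0, 0], [0.01, -0.0015, -0.0395], -1],
  ],
)

```text
time: 5.88
tool_pos: [637.2, 3.4, 246.7]
tcp_rot: [-180.0, 0.0, -174.0]
ft_force: [0.4, 0.5, -2.2]
finger_gap: 17.9
```

```bash
python3 - <<'E'
from h import *
L=[snapshot("top")[0].astype(np.float32) for _ in range(3)]
S=[snapshot("scene")[0].astype(np.float32) for _ in range(4)]
s=sense()
print(s['time'],s['tool_pos'],s['tcp_rot'],s['ft_force'],s['finger_gap'])
p=np.mean(L,0);cv2.imwrite("pics/t4.png",np.uint8(np.clip(cv2.resize(p[110:210,230:310],None,fx=6,fy=6,interpolation=cv2.INTER_CUBIC),0,255)))
p=np.mean(S,0);cv2.imwrite("pics/s4.png",np.uint8(np.clip(cv2.resize(p[165:230,245:345],None,fx=7.5,fy=7.5,interpolation=cv2.INTER_CUBIC),0,255)));np.save("s4.npy",p)
E
```

```text
6.225 [637.19363552   3.36634701 246.79193548] [-1.79998561e+02  7.84553245e-03 -1.73970593e+02] [ 0.46550612  0.28501742 -2.04565132] 17.629579294149053
```

View pics/t4.png

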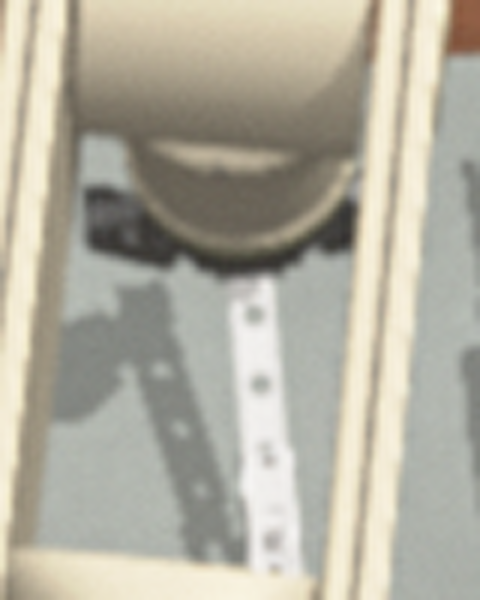

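View pics/s4.png

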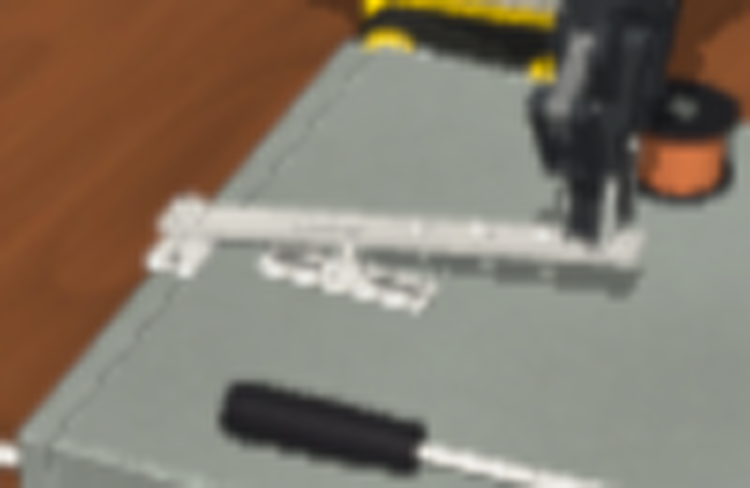

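```bash
cat > edge.py <<'E'
from h import *
g=cv2.GaussianBlur(np.load("topA.npy").astype(np.float32),(0,0),0.8)
def edge(a,b,z,n=40,w=5):
    # subpixel max-gradient along normal, between pixel points a,b
    a=np.array(a,float);b=np.array(b,float);t=(b-a)/np.linalg.norm(b-a);nr=np.array([-t[1],t[0]]);out=[]
    o=np.arange(-w,w+.01,.1)
    for s in np.linspace(.06,.94,n):
        c=a+s*(b-a);x=(c[0]+o*nr[0]).astype(np.float32)[None];y=(c[1]+o*nr[1]).astype(np.float32)[None]
        pr=cv2.remap(g,x,y,cv2.INTER_CUBIC)[0];gr=np.linalg.norm(np.gradient(pr,axis=0),axis=1);k=np.argmax(gr)
        out.append(ray("top",*(c+o[k]*nr),z))
    P=np.array(out)[:,:2]
    vx,vy,x0,y0=cv2.fitLine(P.astype(np.float32),cv2.DIST_HUBER,0,.01,.01).ravel()
    res=(P-[x0,y0])@[-vy,vx]
    return np.degrees(np.arctan2(vy,vx)),(x0,y0),np.std(res)
C=[(185+x/4.2-.4,110+y/4.2-.4) for x,y in((46,78),(601,35),(640,465),(75,510))]
for i,j in((0,1),(1,2),(3,0),(3,2)): print(i,j,edge(C[i],C[j],170))
E
python3 edge.py; python3 - <<'E'
import numpy as np
from scipy.optimize import brentq
for e in range(-2,11,1):
    pin=np.array([-77+e,-20.]);H=np.array([-149,180.])
    P=lambda t:H+200*np.array([-np.sin(t),-np.cos(t)])
    t=brentq(lambda t:np.hypot(*(P(t)-pin))-142,.1,.8);u=(pin-P(t))/142
    K=P(t)+202*u; print(e,round(t,4),P(t).round(2),u.round(4),"knob disp",(K-[53,-20]).round(2), "at lift .2",(P(t)+(202*np.cos(.2)-30*np.sin(.2))*u-[53,-20]).round(2))
E
```

```text
0 1 (np.float32(-83.84007), (np.float32(731.38837), np.float32(31.867655)), np.float64(0.9372815475345895))
1 2 (np.float32(6.2041078), (np.float32(599.04834), np.float32(-161.9219)), np.float64(0.9791447813099334))
3 0 (np.float32(6.202497), (np.float32(577.22766), np.float32(198.2327)), np.float64(0.8019358209315358))
3 2 (np.float32(-83.98524), (np.float32(439.62567), np.float32(1.8079567)), np.float64(6.967741958583963))
-2 0.365 [-220.39   -6.83] [ 0.9957 -0.0928] knob disp [-72.26  -5.57] at lift .2 [-82.2   -4.64]
-1 0.3598 [-219.42   -7.19] [ 0.9959 -0.0902] knob disp [-71.24  -5.41] at lift .2 [-81.19  -4.51]
0 0.3547 [-218.45   -7.55] [ 0.9962 -0.0877] knob disp [-70.23  -5.26] at lift .2 [-80.18  -4.38]
1 0.3495 [-217.48   -7.91] [ 0.9964 -0.0851] knob disp [-69.22  -5.11] at lift .2 [-79.17  -4.26]
2 0.3443 [-216.51   -8.26] [ 0.9966 -0.0827] knob disp [-68.21  -4.96] at lift .2 [-78.16  -4.13]
3 0.3392 [-215.54   -8.61] [ 0.9968 -0.0802] knob disp [-67.19  -4.81] at lift .2 [-77.15  -4.01]
4 0.334 [-214.57   -8.95] [ 0.997  -0.0778] knob disp [-66.18  -4.67] at lift .2 [-76.14  -3.89]
5 0.3289 [-213.59   -9.28] [ 0.9971 -0.0755] knob disp [-65.17  -4.53] at lift .2 [-75.13  -3.78]
6 0.3237 [-212.62   -9.61] [ 0.9973 -0.0732] knob disp [-64.16  -4.39] at lift .2 [-74.12  -3.66]
7 0.3186 [-211.64   -9.94] [ 0.9975 -0.0709] knob disp [-63.15  -4.25] at lift .2 [-73.11  -3.54]
8 0.3134 [-210.67  -10.26] [ 0.9976 -0.0686] knob disp [-62.14  -4.12] at lift .2 [-72.1   -3.43]
9 0.3083 [-209.69  -10.57] [ 0.9978 -0.0664] knob disp [-61.13  -3.98] at lift .2 [-71.1   -3.32]
10 0.3032 [-208.71  -10.88] [ 0.9979 -0.0642] knob disp [-60.12  -3.85] at lift .2 [-70.09  -3.21]
```

Emit:
jog_arm(
  plan=[
    [[0, 0, 0], [0.006, -0.0005, 0], -1],
    [[0, 0, 0], [0.014, -0.001, 0], -1],
    [[0, 0, 0], [0.023, -0.0018, 0], -1],
    [[0, 0, 0], [0.033, -0.0026, 0], -1],
    [[0, 0, 0], [0.043, -0.0033, 0], -1],
    [[0, 0, 0], [0.053, -0.0041, 0], -1],
    [[0, 0, 0], [0.061, -0.0047, 0], -1],
    [[0, 0, 0], [0.066, -0.0051, 0], -1],
    [[0, 0, 0], [0.066, -0.0051, 0], -1],
    [[0, 0, 0], [0.066, -0.0051, 0], -1],
    [[0, 0, 0], [0.066, -0.0051, 0], -1],
  ],
)

```text
time: 7.6
tool_pos: [572.0, -8.7, 246.6]
tcp_rot: [-180.0, -0.0, -174.0]
ft_force: [-0.9, -1.4, -2.3]
finger_gap: 17.5
```

```bash
python3 - <<'E'
from h import *
L=[snapshot("top")[0].astype(np.float32) for _ in range(3)]
S=[snapshot("scene")[0].astype(np.float32) for _ in range(4)]
s=sense()
print(s['time'],s['tool_pos'],s['tcp_rot'],s['ft_force'],s['finger_gap'])
p=np.mean(L,0);cv2.imwrite("pics/t5.png",np.uint8(np.clip(cv2.resize(p[110:260,200:350],None,fx=4,fy=4,interpolation=cv2.INTER_CUBIC),0,255)));np.save("t5.npy",p)
p=np.mean(S,0);cv2.imwrite("pics/s5.png",np.uint8(np.clip(cv2.resize(p[165:230,235:335],None,fx=7.5,fy=7.5,interpolation=cv2.INTER_CUBIC),0,255)));np.save("s5.npy",p)
E
```

```text
7.95 [572.02326406  -8.65648982 246.75466903] [-1.79998777e+02 -5.44315702e-03 -1.73970054e+02] [-0.3165038   0.43733728 -2.55073965] 17.592838742100444
```

View pics/t5.png

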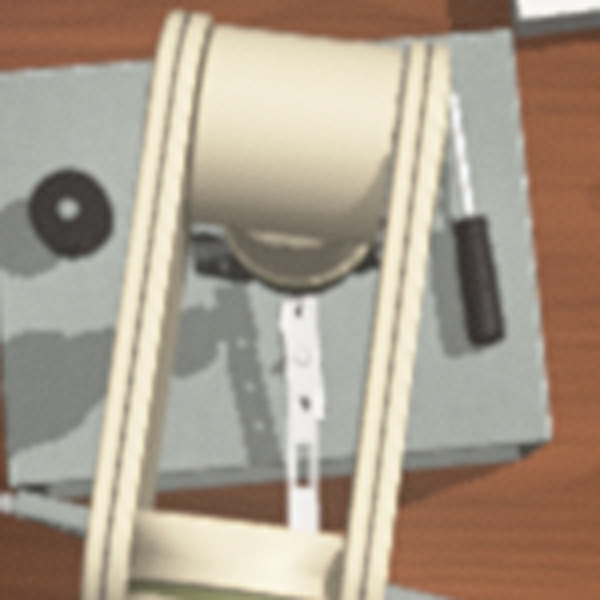

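View pics/s5.png

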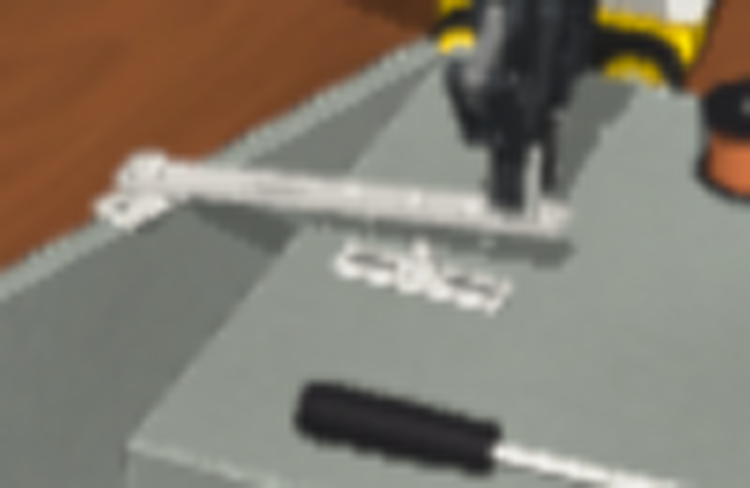

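Emit:
jog_arm(
  plan=[
    [[0, 0, 0], [-0.0025, -0.0002, 0.008], -1],
    [[0, 0, 0], [-0.005, -0.0004, 0.016], -1],
    [[0, 0, 0], [-0.0069, -0.0005, 0.0235], -1],
    [[0, 0, 0], [-0.0069, -0.0005, 0.0235], -1],
    [[0, 0, 0], [-0.0069, -0.0005, 0.0235], -1],
    [[0, 0, 0], [-0.0069, -0.0005, 0.0235], -1],
  ],
)

```text
time: 8.7
tool_pos: [578.9, -8.5, 223.6]
tcp_rot: [-180.0, 0.0, -174.0]
ft_force: [-0.6, 0.2, -0.9]
finger_gap: 17.8
```

```bash
python3 - <<'E'
from h import *
L=[snapshot("top")[0].astype(np.float32) for _ in range(6)]
S=[snapshot("scene")[0].astype(np.float32) for _ in range(2)]
s=sense()
print(s['time'],s['tool_pos'],s['tcp_rot'],s['ft_force'],s['finger_gap'])
p=np.mean(L,0);cv2.imwrite("pics/t6.png",np.uint8(np.clip(cv2.resize(p[175:245,255:295],None,fx=8,fy=8,interpolation=cv2.INTER_CUBIC),0,255)));np.save("t6.npy",p)
p=np.mean(S,0);cv2.imwrite("pics/s6.png",np.uint8(np.clip(cv2.resize(p[165:230,235:335],None,fx=7.5,fy=7.5,interpolation=cv2.INTER_CUBIC),0,255)));np.save("s6.npy",p)
E
```

```text
9.1 [579.00728472  -8.4151037  223.42138521] [-1.79996881e+02  1.70227642e-02 -1.73970157e+02] [ 0.18878081 -0.38655034 -1.34814353] 17.845766334076373
```

View pics/t6.png

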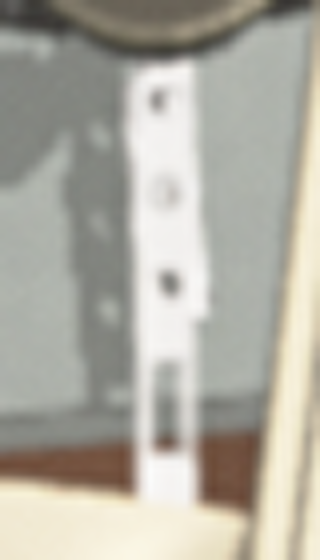

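View pics/s6.png

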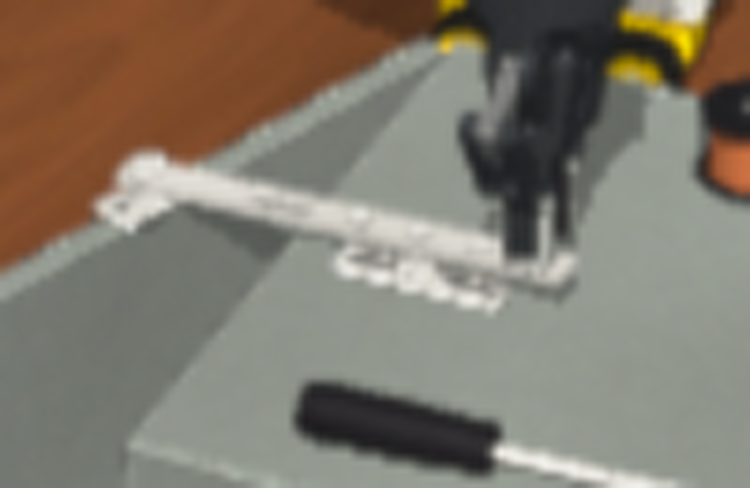

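Emit:
jog_arm(
  plan=[
    [[0, 0, 0], [-0.0004, 0, 0.0018], -1],
    [[0, 0, 0], [-0.0008, -0.0001, 0.0036], -1],
    [[0, 0, 0], [-0.0008, -0.0001, 0.0036], -1],
    [[0, 0, 0], [-0.0008, -0.0001, 0.0036], -1],
  ],
)

```text
time: 9.6
tool_pos: [579.7, -8.4, 219.7]
tcp_rot: [180.0, -0.0, -174.0]
ft_force: [-0.3, -0.5, -1.0]
finger_gap: 17.9
```

```bash
python3 - <<'E'
from h import *
L=[snapshot("top")[0].astype(np.float32) for _ in range(4)]
s=sense()
print(s['time'],s['tool_pos'],s['ft_force'],s['wrist_torque'],s['finger_gap'])
E
```

```text
9.8 [579.69770083  -8.43597516 219.71261046] [ 0.2971156   0.26794324 -1.49154047] [0.01958568 0.0878095  0.11392892] 17.704373656519902
```

Emit:
jog_arm(
  plan=[
    [[0, 0, 0], [-0.0002, 0, 0.001], -1],
    [[0, 0, 0], [-0.0004, 0, 0.002], -1],
    [[0, 0, 0], [-0.0004, 0, 0.002], -1],
  ],
)

```text
time: 10.18
tool_pos: [580.1, -8.4, 217.6]
tcp_rot: [180.0, -0.0, -174.0]
ft_force: [0.4, 0.4, -1.0]
finger_gap: 17.8
```

```bash
python3 - <<'E'
from h import *
F=[]
for _ in range(4): snapshot("top"); s=sense(); F.append(s['ft_force'])
print(s['time'],s['tool_pos'],np.mean(F,0),s['finger_gap'])
E
```

```text
10.375 [580.10160456  -8.42648504 217.7070433 ] [ 0.13906995 -0.5380205  -0.33480674] 17.91634585808358
```

```bash
python3 - <<'E'
from h import *
L=[snapshot("top")[0].astype(np.float32) for _ in range(4)]
S=[snapshot("scene")[0].astype(np.float32) for _ in range(4)]
s=sense();print(s['time'],s['tool_pos'],s['ft_force'])
p=np.mean(L,0);cv2.imwrite("pics/t7.png",np.uint8(np.clip(cv2.resize(p[175:245,255:295],None,fx=8,fy=8,interpolation=cv2.INTER_CUBIC),0,255)))
p=np.mean(S,0);cv2.imwrite("pics/s7.png",np.uint8(np.clip(cv2.resize(p[180:210,245:320],None,fx=10,fy=10,interpolation=cv2.INTER_CUBIC),0,255)))
E
```

```text
10.775 [580.10664721  -8.39414037 217.69219134] [-1.00615008 -0.3505821  -0.5392234 ]
```

View pics/t7.png

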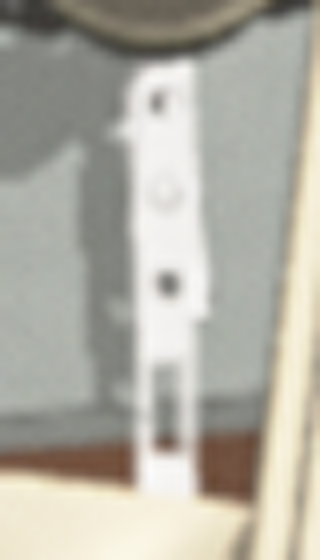

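View pics/s7.png

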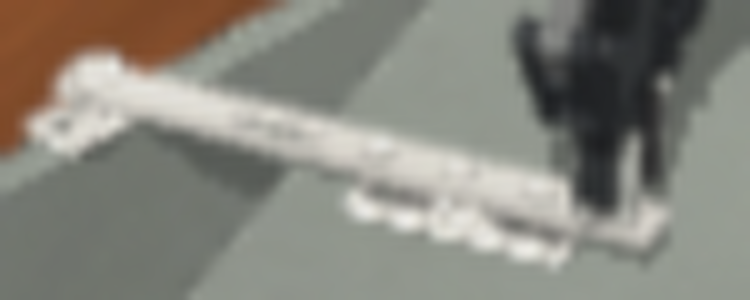

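Emit:
jog_arm(
  plan=[
    [[0, 0, 0], [-0.0002, 0, 0.001], -1],
    [[0, 0, 0], [-0.0004, 0, 0.002], -1],
    [[0, 0, 0], [-0.0004, 0, 0.002], -1],
  ],
)

```text
time: 11.15
tool_pos: [580.5, -8.3, 215.6]
tcp_rot: [180.0, -0.0, -174.0]
ft_force: [-0.8, -0.6, -1.0]
finger_gap: 17.6
```

```bash
python3 - <<'E'
from h import *
F=[]
for _ in range(4): snapshot("top"); s=sense(); F.append(s['ft_force'])
print(s['time'],s['tool_pos'],np.mean(F,0),s['finger_gap'])
E
```

```text
11.35 [580.51035492  -8.35749695 215.69838158] [ 0.07332924 -0.25278515 -0.18467381] 18.063045994443623
```

Emit:
jog_arm(
  plan=[
    [[0, 0, 0], [-0.0002, 0, 0.0012], -1],
    [[0, 0, 0], [-0.0004, 0, 0.0024], -1],
    [[0, 0, 0], [-0.0006, -0.0001, 0.0036], -1],
    [[0, 0, 0], [-0.0006, -0.0001, 0.0036], -1],
  ],
)

```text
time: 11.85
tool_pos: [581.2, -8.4, 212.0]
tcp_rot: [180.0, -0.0, -174.0]
ft_force: [1.1, -0.5, 0.0]
finger_gap: 17.3
```

```bash
python3 - <<'E'
from h import *
F=[]
for _ in range(4): snapshot("top"); s=sense(); F.append(s['ft_force'])
print(s['time'],s['tool_pos'],np.mean(F,0),s['finger_gap'])
E
```

```text
12.05 [581.12036819  -8.38395899 212.11859354] [ 0.01971052 -0.20368349 -0.69620014] 17.88861002061291
```

Emit:
jog_arm(
  plan=[
    [[0, 0, 0], [-0.0002, 0, 0.0013], -1],
    [[0, 0, 0], [-0.0004, 0, 0.0026], -1],
    [[0, 0, 0], [-0.0006, 0, 0.004], -1],
    [[0, 0, 0], [-0.0006, 0, 0.004], -1],
  ],
)

```text
time: 12.55
tool_pos: [581.7, -8.3, 207.9]
tcp_rot: [180.0, -0.0, -174.0]
ft_force: [0.3, 0.1, -0.9]
finger_gap: 17.7
```

```bash
python3 - <<'E'
from h import *
F=[]
for _ in range(4): snapshot("scene"); s=sense(); F.append(s['ft_force'])
print(s['time'],s['tool_pos'],np.mean(F,0),s['finger_gap'])
E
```

```text
12.75 [581.67515693  -8.33120576 208.10680876] [-0.33515875 -0.5716222  -0.07366213] 17.771905903818343
```

Emit:
jog_arm(
  plan=[
    [[0, 0, 0], [-0.0001, 0, 0.0006], -1],
    [[0, 0, 0], [-0.0001, 0, 0.0006], -1],
    [[0, 0, 0], [-0.0001, 0, 0.0006], -0.5],
    [[0, 0, 0], [-0.0001, 0, 0.0006], -0.35],
    [[0, 0, 0], [-0.0001, 0, 0.0006], -0.1],
    [[0, 0, 0], [-0.0001, 0, 0.0006], 0.1],
    [[0, 0, 0], [-0.0001, 0, 0.0006], 0.1],
    [[0, 0, 0], [-0.0001, 0, 0.0006], 0.1],
  ],
)

```text
time: 13.75
tool_pos: [581.8, -8.3, 207.5]
tcp_rot: [-180.0, 0.0, -174.0]
ft_force: [0.5, -0.1, 0.2]
finger_gap: 46.9
```

Emit:
jog_arm(
  plan=[
    [[0, 0, 0], [0, 0, -0.01], 0.1],
    [[0, 0, 0], [0, 0, -0.03], 0.1],
    [[0, 0, 0], [0, 0, -0.07], 0.1],
    [[0, 0, 0], [0, 0, -0.11], 0.1],
    [[0, 0, 0], [0, 0, -0.13], 0.1],
    [[0, 0, 0], [0, 0, -0.13], 0.1],
  ],
)

```text
time: 14.5
tool_pos: [582.7, -8.4, 339.9]
tcp_rot: [-180.0, 0.2, -174.0]
ft_force: [0.6, -1.1, -0.3]
finger_gap: 47.0
```

```bash
python3 - <<'E'
from h import *
S=[snapshot("scene") for _ in range(6)]
s=sense();print(s['time'],s['tool_pos'],s['ft_force'],s['finger_gap'])
p=np.mean([a for a,_ in S],0);np.save("s8.npy",p);d=np.median([b for _,b in S],0)
cv2.imwrite("pics/s8.png",np.uint8(np.clip(cv2.resize(p[165:235,235:335],None,fx=7.5,fy=7.5,interpolation=cv2.INTER_CUBIC),0,255)))
g=p.mean(2)
P=cloud("scene",d);h=(P[...,2]>195)&(P[...,2]<235)&(P[...,0]>530)&(P[...,0]<630)&(abs(P[...,1])<40)
print(P[h].mean(0),P[h].max(0),h.sum())
E
```

```text
14.8 [581.1960759   -8.25817578 335.57215175] [-0.4661234  -0.36957217  0.35262305] 46.68760224981325
[585.66747399 -13.05093015 211.75146363] [593.5931739   -3.22777423 220.37347626] 32
```

View pics/s8.png

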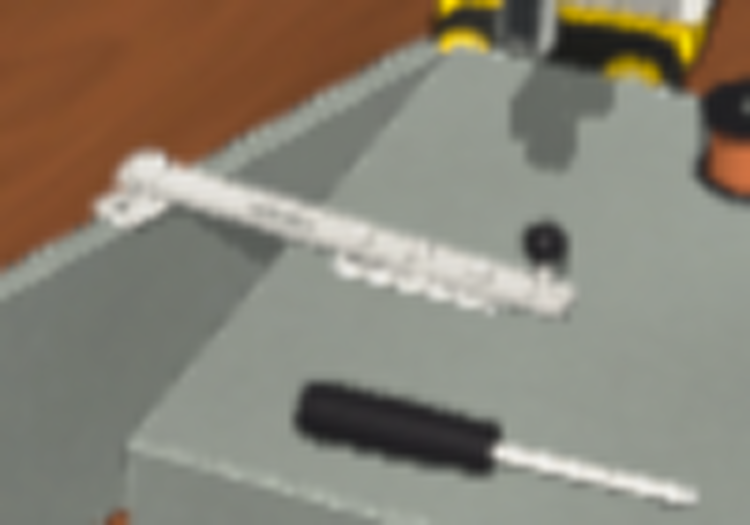

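Emit:
jog_arm(
  plan=[
    [[0, 0, 0], [0.01, 0.06, 0], 0.1],
    [[0, 0, 0], [0.03, 0.12, 0], 0.1],
    [[0, 0, 0], [0.05, 0.18, 0], 0.1],
    [[0, 0, 0], [0.08, 0.24, 0], 0.1],
    [[0, 0, 0], [0.11, 0.3, 0], 0.1],
    [[0, 0, 0], [0.14, 0.36, 0], 0.1],
    [[0, 0, 0], [0.17, 0.4, 0], 0.1],
    [[0, 0, 0], [0.17, 0.42, 0], 0.1],
    [[0, 0, 0], [0.17, 0.42, 0], 0.1],
    [[0, 0, 0], [0.17, 0.42, 0], 0.1],
  ],
)

```text
time: 16.05
tool_pos: [369.4, 390.6, 336.9]
tcp_rot: [-179.9, -0.0, -174.0]
ft_force: [0.2, -0.1, -0.5]
finger_gap: 46.8
```

```bash
python3 - <<'E'
from h import *
S=[snapshot("top") for _ in range(6)]
s=sense();print(s['time'],s['tool_pos'],s['ft_force'],s['finger_gap'])
p=np.mean([a for a,_ in S],0)
cv2.imwrite("pics/t8.png",np.uint8(np.clip(cv2.resize(p[100:290,80:345],None,fx=3,fy=3,interpolation=cv2.INTER_CUBIC),0,255)))
cv2.imwrite("pics/t8c.png",np.uint8(np.clip(cv2.resize(p[160:260,255:300],None,fx=6,fy=6,interpolation=cv2.INTER_CUBIC),0,255)))
p,_=snapshot("scene");cv2.imwrite("pics/s9.png",p)
E
```

```text
16.35 [369.22675774 390.82502382 337.54392978] [ 0.11392878 -0.75016909 -1.17679106] 46.983068340727094
```

View pics/t8.png

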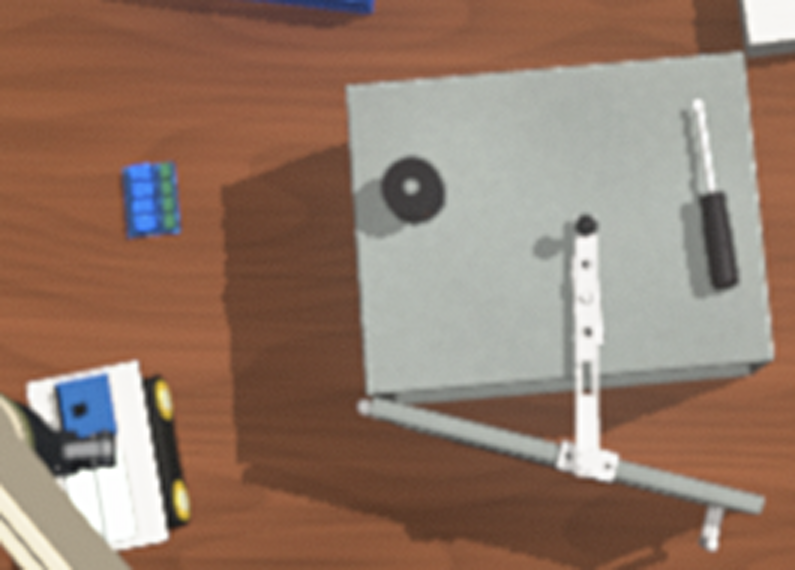

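View pics/t8c.png

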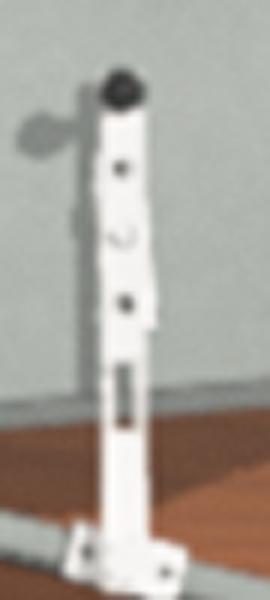

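View pics/s9.png

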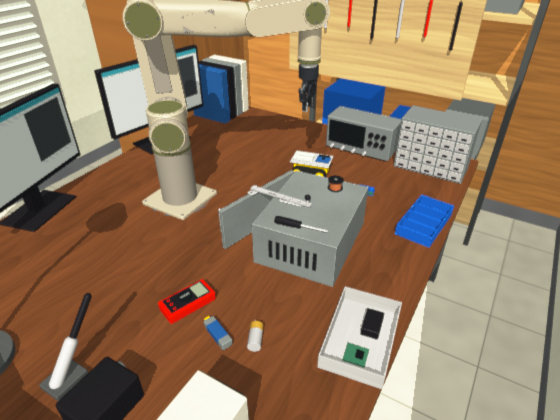

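The pin shows in the middle hole at (122,235) in the top crop. The other two holes and the slot are empty, the stay lies flat, the door is ajar, and nothing else has moved.

```bash
python3 -c "
from bench import *
print(hand_in())"
```

```text
the job is handed in; nothing more can be done
None
```

The stay now holds the door ajar with its middle hole over the pin, and the job is handed in. I lifted the stay by its knob, drew the door open, and lowered the hole over the pin in small steps. It went on at the first try, with no contact force above the sensor noise of about 1 N. I then let go and moved the arm clear.

**Last checks:** the final top view shows the pin filling the middle hole, with the other two holes and the slot empty. The knob ended within 0.5 mm of its starting height, both by the grip height (207.5 against 207.3 mm) and by the camera depth, so the stay lies flat. By geometry the door stands at about 0.33 rad. The reel, screwdriver and other things look unmoved. It took about 16 s of the 58 s allowed.

**Disagreements:**
- The cameras put the knob about 2 mm to the left of where the grip found it, so I corrected for that before opening the door.
- The finger gap read about 17.8 mm on the 20 mm ball, but the grip held.

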